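# Free the tube rack from the shaker's ratchet clamp

## Task

The shaking run is over. Switch the bench shaker off by pressing the raised half of its black rocker, then open its ratchet clamp: press down the red release pad on the sliding jaw and, keeping it pressed, push the jaw along its toothed bar away from the tube rack until it is fully back at the end stop, then let the pad spring up. Use only the fingertips and take hold of nothing; the rack stays standing where it is, and everything else on the bench is left alone.

Things in the scene. Friction and masses are not known exactly. Their poses are not given: they have to be found in the camera images.
- shaker: White bench shaker, 160 mm deep (x), 338 wide (y), housing 40 high, fixed. Origin: centre of its underside; x to its back, y along the clamp's bar to the fixed fence, z up. Platform top 54 mm up. Clamp centre line at x = 24 mm: toothed bar (67 mm up) from y = -43 to the end stop (68 mm up) at y = -165; fixed fence (104 mm up) at y = 150. Control ledge (41 mm up) along the front, x -76 to -30.
- power (a joint): Power rocker, rad: 0 = on (start, right-hand half standing up), 0.30 = fully off (right-hand half level). Stays where it is left; moving it takes about 3 N.
- rocker_off (a point): Middle of the top of the black rocker's raised half (-y half, white ring, 26 mm in x by 24 in y). Pivot 12.5 mm to its +y side. When on, this half slopes up to -y by 0.30 rad; pressed down 4 to 5 mm here it switches off and lies level, 7 mm above its bezel. A 16 mm high knob stands 74 mm to the +y side. Axes as the shaker's when on.
- clamp (a joint): Travel of the sliding jaw, m: 0 = closed on the rack (start), grows as it goes back along -y of the shaker, 0.048 = at the end stop. About 3 N moves it once the ratchet is released; with the release up the pawl blocks it in this direction, every 6 mm.
- release (a joint): Angle of the red release lever on the jaw, rad: 0 = up (sprung, pawl in the teeth), 0.20 = fully pressed (about 6 N); the pawl is clear of the teeth from about 0.12. Springs back by itself.
- release_pad (a point): Point to press on top of the red pad, 87 mm above the bench; moves with the jaw. Goes down about 6 mm fully pressed. The pad is 34 mm wide in x and runs from 26 mm to the +y side of this point to 15 mm to the -y side, where a rim stands 12 mm above it for the fingertip to push against. Lever pivot 32 mm, jaw plate (104 mm above the bench) 62 mm to the +y side. Axes as the shaker's when up.
- rack_mid (a point): Blue tube rack with stoppered tubes, 60 mm (x) by 190 mm (y), frame 65 mm high, tubes to 109 mm; the point is at its centre, half-way up the frame. Stands loose on the platform between the fixed fence and the sliding jaw.
- timer_mid (a point): Lab timer, 66 x 72 x 36 mm, bystander; point at its centre.
- vial_blue_mid (a point): Vial with a blue cap, 22 mm across, 48 mm high, bystander; point at its centre.
- vial_red_mid (a point): Vial with a red cap, 22 mm across, 48 mm high, bystander; point at its centre.
- marker_mid (a point): White felt marker with a red cap, 131 x 12 x 12 mm, lying, bystander; point at its centre.
- tweezers_mid (a point): Steel forceps, 125 x 15 x 9 mm, lying, bystander; point at its centre.

How it is judged:
On the way, in this order (a step that is already met when the one before it is completed fails the run):
1. the shaker is switched off at its rocker (value of joint power above 0.22 rad), for 0.2 s.
2. the jaw is on its way back with the release pressed (value of joint release above 0.1 rad and value of joint clamp above 0.015 m), for 0.1 s.
At the end, for the whole second after the job is handed in: The rocker is off (over 0.22 of 0.30 rad), the jaw is back within 4 mm of the end stop (48 mm), the release has sprung up so that the pawl is in the teeth (under 0.10 rad), and the rack stands upright within 15 mm of where it stood (value of joint power above 0.22 rad and value of joint clamp above 0.044 m and value of joint release below 0.1 rad and distance of rack_mid from where it was at the start of the episode below 0.015 m and angle between rack_mid's own z axis and vertical below 0.1 rad); the robot touches nothing.
It fails at once if the clamp is opened while the shaker is still on (value of joint power below 0.22 rad and value of joint clamp above 0.01 m).
It fails at once if the rack is lifted (8 mm), tipped or shoved (25 mm) (z of rack_mid in the frame of shaker above 0.0945 m or angle between rack_mid's own z axis and vertical above 0.2 rad or distance of rack_mid from where it was at the start of the episode above 0.025 m).
It fails at once if a bystander is moved by more than 25 mm (distance of any of timer_mid, vial_blue_mid, vial_red_mid, marker_mid, tweezers_mid from where it was at the start of the episode above 0.025 m).
It also fails if it takes over 42 s, if anything falls off the work surface, if the arm or the gripper's body presses on something with over 40 N, if the wrist force passes 120 N, or if a joint passes its speed limit or range.

## Robot

A 7-joint arm with a two-finger parallel gripper is mounted at the origin on a cart in front of the work surface, level with it; the furniture and walls round the work are solid. World frame = base frame: x ahead of the robot, y to its left, z up, the work surface at z = 0. Lengths are in m, angles in rad, forces in N, time in s.
With the tool pointing down it reaches from about 0.425 to 0.875 m from the base axis. Payload 4.7 kg.
Tool frame: the origin (TCP) lies midway between the tips of the shut fingers; the grasp point (between the pads) lies ctrl.grasp_offset behind it (ctrl.grasp_offset is the distance from the TCP to the grasp point, in m); z points along the fingers, y is the line along which they close (so a half turn about z gives the same grasp; the last joint's range is limited). The gripper opens to 87 mm and grips with 3 to 60 N. Pads are 19 mm wide; open, the fingers measure 117 mm over their backs; the gripper's body (75 mm by 190 mm) begins 51 mm behind the grasp point.
Start: joints at [-1.315, 0.321, -0.07, 1.45, 0.023, 1.371, -0.057], TCP at [0.156, 0.631, 0.223] pointing down, gripper open.
Joint ranges: [-2.86, 2.86], [-0.3, 2.09], [-1.38, 1.24], [0.06, 2.45], [-1.56, 4.7], [0.09, 2.05], [-2.69, 2.69]. Speed limits (rad/s): [2.57, 2.57, 3.14, 3.14, 3.14, 3.14, 3.14].

## Interface

Orientations are given as a rotation vector (axis times angle).
In Python, from bench import ctrl gives the robot as it stands. The module is installed in compiled form; this text tells all that it offers.
- The arm moves only by the tool jog_arm, never from a script. Its argument "moves" is one flat list of numbers, 7 for each row, row after row: the shift along the tool's x, y, z in units of 30 cm (1.0 is 30 cm), then the turn, a rotation vector about the tool's x, y, z in units of 60 degrees (1.0 is 60 degrees), then the gripper's target within -1 to 1 (fully open at 1, half-way at 0, shut at -1). In form: [x, y, z, wx, wy, wz, fingers, x, y, z, wx, wy, wz, fingers, ...]. A call has exactly 8 rows; each row is the pose to reach, as a shift and turn from the pose commanded when the call began, along the tool's axes at that moment; what a row does not reach only later rows make up. A row lasts 1/8 s, in which the tool goes at most 62.5 mm and 10.7 degrees, less where a joint would pass 70% of its speed; a pose out of reach is approached as far as the arm can. A call with a number of a shift or a turn outside -1 to 1 is refused whole. A call with a gripper value outside its range is refused whole. The fingers move at their own pace and stop on an object; "newtons" is the grip in N (left out, the last holds). Time passes only in rows, so rows that repeat a pose let the fingers close, or fill a call up. It gives the time, the measured TCP pose, the force, the opening and the grip force at its end, in the units of the state.
- ctrl.get_state(): the state, without advancing time (a new reading comes with each control period).
- ctrl.get_image(name): name is "side" or "top" or "wrist"; returns a dict with "pixels" (384x512x3 uint8, red, green, blue), "fx", "fy", "cx", "cy" (pixels), "xyz" and "rotation" of the camera in the world; the wrist camera has in their place "tool_from_camera" (4x4, takes a point from camera to tool coordinates, whose origin is the TCP and whose axes are the flange's). Camera axes: x right, y up, looking along -z (the intrinsics and any distortion apply to the point x, -y, -z); pixel columns grow to the right and rows downward; lengths in m; the calibration is good to about 2 mm. A picture is of the moment at which its call begins: read the wrist's pose just before it. There is no depth.
- ctrl.close_job(): hands the job in; it is judged then, once.
The state is a dict: "time": time; "joint_positions": joint angles; "qd": joint speeds; "joint_torque": joint torques, N m; "position": TCP position; "tool_rot": TCP orientation; "ft_force": force on the tool from outside, world axes, zero at the start; "torque": the same for the moment, N m; "grip_width": opening from 0.0 (shut) to 1.0 (fully open); "grip_force": force on a finger pad.
Only numpy, scipy, OpenCV 4.12 (cv2) and the standard library are available. Lean on these libraries where they do the work, as an engineer would, in place of code of your own. Each camera call takes 0.05 s, during which the arm holds its last target. There are 200 camera calls.

## Working session

There is one attempt and no reset: what is moved stays moved. The work goes in short steps, Python scripts to look and compute and a tool call to move; the robot and the scene stay as the last step left them, time stands still between calls to the robot, and variables do not carry over. Pictures are saved under pics/ and viewed, at most 10 in all, crops included, and the job is handed in when it is done.

Besides the shell and the picture viewer there is one more tool, called after ">>>" as a command line: name --argument value ..., lists and objects as JSON in quotes. jog_arm: Moves the arm, as the interface text tells. Its arguments: {"type":"object","properties":{"moves":{"type":"array"},"newtons":{"type":"number"}},"required":["moves"]}

```bash
mkdir -p pics
cat > h.py <<'E'
import numpy as np, cv2
from scipy.spatial.transform import Rotation as R
from bench import ctrl
def ray(im,u,v,T=None):
    d=np.array([(u-im['cx'])/im['fx'],-(v-im['cy'])/im['fy'],-1.])
    r=np.array(im['rotation'])
    if r.shape!=(3,3): r=R.from_rotvec(r).as_matrix()
    return np.array(im['xyz']),r@d
def on(im,u,v,z):
    o,d=ray(im,u,v); return o+d*(z-o[2])/d[2]
E
python3 - <<'E'
from h import *
s=ctrl.get_state(); print({k:np.round(v,3) for k,v in s.items()},ctrl.grasp_offset)
for n in('side','top'):
    im=ctrl.get_image(n); print({k:v for k,v in im.items() if k!='pixels'})
    np.save(n,im,allow_pickle=True)
    cv2.imwrite(f'pics/{n}0.png',cv2.resize(im['pixels'][:,:,::-1],(800,600),interpolation=cv2.INTER_CUBIC))
E
```

```text
{'time': np.float64(0.0), 'joint_positions': array([-1.315,  0.322, -0.07 ,  1.452,  0.023,  1.371, -0.057]), 'qd': array([ 0.001, -0.   ,  0.001, -0.001,  0.002, -0.   , -0.001]), 'joint_torque': array([-0.0000e+00, -4.9127e+01, -4.0400e-01, -3.1253e+01, -6.4000e-02,
        4.4000e-02,  0.0000e+00]), 'position': array([0.156, 0.631, 0.221]), 'tool_rot': array([-3.790e-01, -3.118e+00,  3.000e-03]), 'ft_force': array([-0.259, -0.645, -0.059]), 'torque': array([ 0.02 , -0.025,  0.012]), 'grip_force': np.float64(0.0), 'grip_width': np.float64(0.995)} 0.0187
{'fx': 370.7571349591689, 'fy': 370.7571349591689, 'cx': 254.41728611791217, 'cy': 197.74991859808463, 'xyz': array([ 0.09863267, -1.06178167,  0.58935531]), 'rotation': array([ 1.14501498, -0.20778483, -0.3070203 ])}
{'fx': 413.5464825530691, 'fy': 413.5464825530691, 'cx': 256.76612419517886, 'cy': 187.8344635286565, 'xyz': array([ 0.26403144, -0.02470214,  1.5316116 ]), 'rotation': array([ 0.13380576, -0.12125978, -1.56606602])}
```

View pics/top0.png

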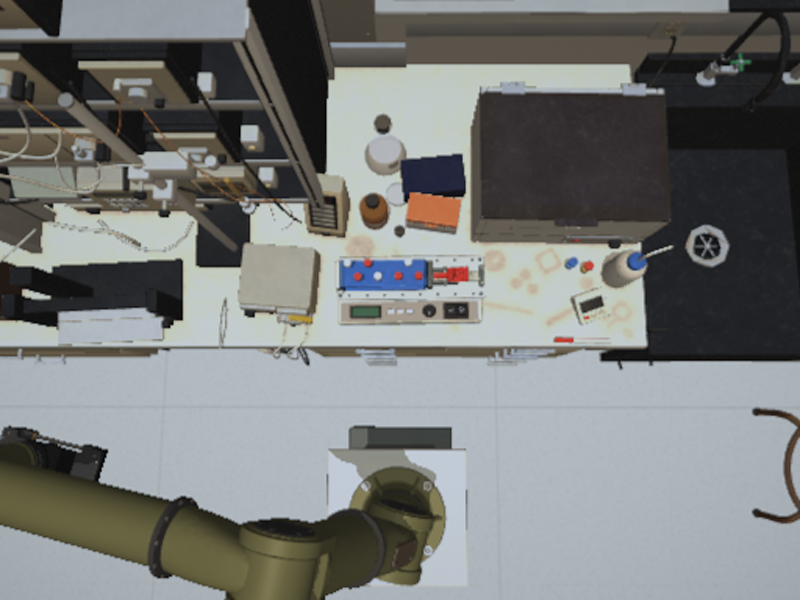

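View pics/side0.png

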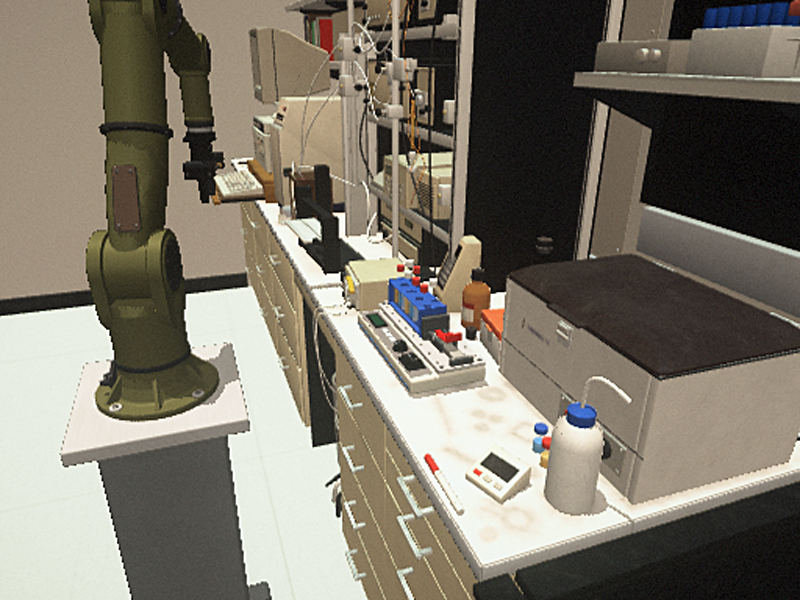

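The top view shows the shaker at about (338–483, 255–325) of the 800 px image, roughly aligned with the world: black rocker near (455, 310), red pad near (457, 275). A zoomed crop comes next.

Run:
```python
from h import *
t=np.load('top.npy',allow_pickle=True).item(); s=np.load('side.npy',allow_pickle=True).item()
a=t['pixels'][155:215,210:315]; b=s['pixels'][170:255,220:320]
A=cv2.resize(a,(800,457),interpolation=cv2.INTER_CUBIC)
cv2.imwrite('pics/topc.png',A[:,:,::-1])
cv2.imwrite('pics/sidec.png',cv2.resize(b,(706,600),interpolation=cv2.INTER_CUBIC)[:,:,::-1])
f=lambda u,v:(u/1.5625,v/1.5625)
for n,u,v,z in[('rocker',455,310,.048),('pad',457,275,.087),('cornFR',482,322,.04),('FL',340,324,.04)]: print(n,on(t,*f(u,v),z))
```

```text
rocker [ 0.46846376 -0.13727251  0.048     ]
pad [ 0.54343133 -0.13981251  0.087     ]
cornFR [ 0.44150223 -0.20015163  0.04      ]
FL [0.4366096  0.12949208 0.04      ]
```

View pics/topc.png

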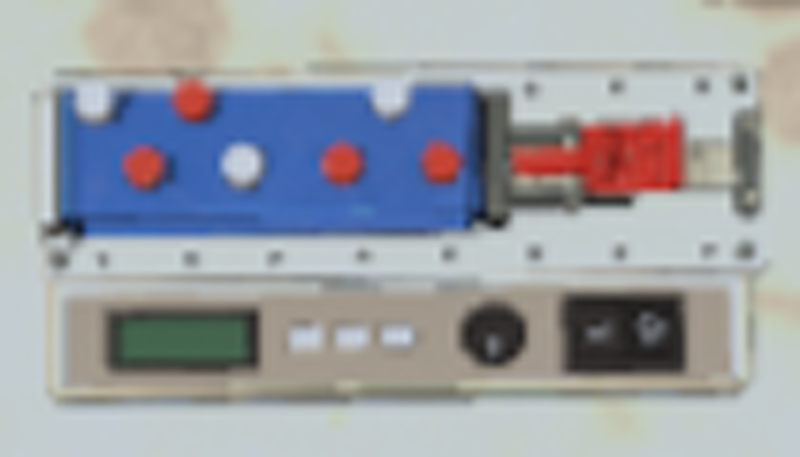

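View pics/sidec.png

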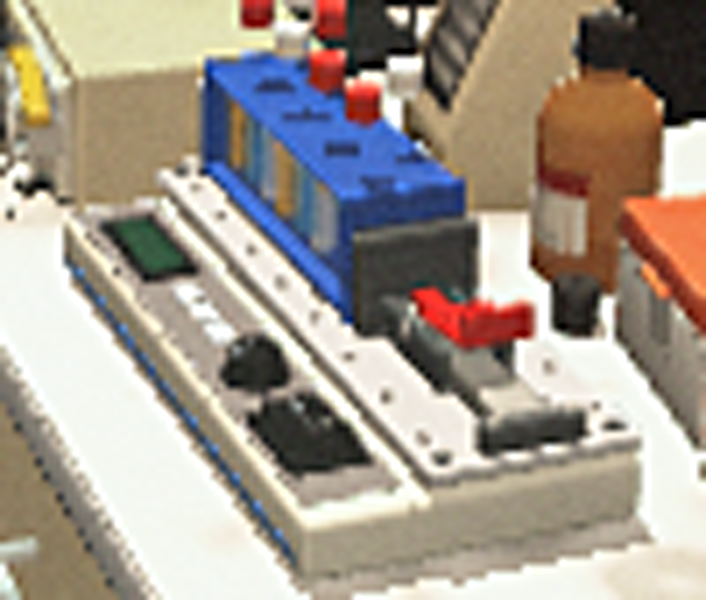

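The crop shows the rocker's white ring at (652, 327), the bezel at x 563–686, y 296–373, and the red pad at x 584–685, y 120–190. The side crop shows the red lever with its rim on the right (−y) end. I'll compute the positions next.

Run:
```python
from h import *
t=np.load('top.npy',allow_pickle=True).item(); s=np.load('side.npy',allow_pickle=True).item()
k=800/105
f=lambda u,v:(210-.5+u/k+0.0,155-.5+v/k)
for n,u,v,z in[('ring',652,327,.050),('bezelL',563,335,.041),('bezelR',686,335,.044),('knob',494,335,.055),('FR',748,393,.04),('FL',48,398,.04),('padrim',685,155,.099),('padL',584,155,.087),('padtop',640,120,.09),('padbot',640,191,.09),('stopR',762,165,.068),('stopT',748,110,.068),('stopB',748,215,.068),('jawR',510,155,.104),('platBR',755,70,.054),('platFR',765,268,.054)]: print(n,on(t,*f(u,v),z).round(4))
# side view: red pad mask & ring triangulation
k2=706/100
g=lambda u,v:(220-.5+u/k2,170-.5+v/k2)
for n,u,v,z in[('ring',350,440,.05),('padrimtop',532,318,.099),('cornerFR',303,530,.04),('cornPlatBR',638,436,.054),('platFR',437,476,.054)]: print('side',n,on(s,*g(u,v),z).round(4))
```

```text
ring [ 0.4718 -0.1512  0.05  ]
bezelL [ 0.4692 -0.1094  0.041 ]
bezelR [ 0.4688 -0.1678  0.044 ]
knob [ 0.4672 -0.076   0.055 ]
FR [ 0.4415 -0.1972  0.04  ]
FL [0.4389 0.1361 0.04  ]
padrim [ 0.5453 -0.1633  0.099 ]
padL [ 0.5476 -0.1174  0.087 ]
padtop [ 0.5637 -0.1435  0.09  ]
padbot [ 0.53  -0.143  0.09 ]
stopR [ 0.5465 -0.2026  0.068 ]
stopT [ 0.5731 -0.1965  0.068 ]
stopB [ 0.5226 -0.1955  0.068 ]
jawR [ 0.5443 -0.0822  0.104 ]
platBR [ 0.5956 -0.2018  0.054 ]
platFR [ 0.4995 -0.2048  0.054 ]
side ring [ 0.4787 -0.159   0.05  ]
side padrimtop [ 0.5573 -0.1679  0.099 ]
side cornerFR [ 0.4393 -0.2058  0.04  ]
side cornPlatBR [ 0.5923 -0.2032  0.054 ]
side platFR [ 0.4981 -0.206   0.054 ]
```

>>> jog_arm --moves '[-0.11,-0.115,-0.012,0,0,-0.03,-1,-0.23,-0.23,-0.025,0,0,-0.06,-1,-0.345,-0.345,-0.04,0,0,-0.09,-1,-0.46,-0.46,-0.05,0,0,-0.12,-1,-0.575,-0.575,-0.065,0,0,-0.15,-1,-0.69,-0.69,-0.08,0,0,-0.18,-1,-0.8,-0.805,-0.09,0,0,-0.21,-1,-0.89,-0.917,-0.1,0,0,-0.23,-1]'

```text
time: 1.1
position: [0.3498, 0.2981, 0.2524]
tool_rot: [-0.002, -3.141, 0.0]
ft_force: [-0.2, 0.4, -0.1]
grip_width: 0.173
grip_force: 0.0
```

>>> jog_arm --moves '[-0.05,-0.14,0,0,0,0,-1,-0.1,-0.3,0,0,0,0,-1,-0.16,-0.46,0,0,0,0,-1,-0.22,-0.62,0,0,0,0,-1,-0.28,-0.78,0,0,0,0,-1,-0.33,-0.92,0,0,0,0,-1,-0.35,-0.99,0,0,0,0,-1,-0.35,-0.99,0,0,0,0,-1]'

```text
time: 2.1
position: [0.4537, 0.0015, 0.2524]
tool_rot: [-0.007, -3.141, -0.0]
ft_force: [0.6, 0.8, 0.1]
grip_width: 0.005
grip_force: 0.0
```

>>> jog_arm --moves '[-0.02,-0.12,0,0,0,0,-1,-0.03,-0.25,0,0,0,0,-1,-0.05,-0.37,0,0,0,0,-1,-0.05,-0.45,0,0,0,0,-1,-0.05,-0.5,0,0,0,0,-1,-0.05,-0.5,0,0,0,0,-1,-0.05,-0.5,0,0,0,0,-1,-0.05,-0.5,0,0,0,0,-1]'

```text
time: 3.1
position: [0.4688, -0.1457, 0.2525]
tool_rot: [0.002, -3.142, -0.001]
ft_force: [0.2, 0.3, 0.2]
grip_width: 0.006
grip_force: 0.0
```

Run:
```python
from h import *
s=ctrl.get_state(); w=ctrl.get_image('wrist'); print(s['time'],s['position'],s['tool_rot'],s['ft_force'],s['grip_width'])
w['s']=s; np.save('w',w,allow_pickle=True); print(w['fx'],w['cx'],w['cy'],w['tool_from_camera'],[k for k in w])
cv2.imwrite('pics/w.png',cv2.resize(w['pixels'][:,:,::-1],(800,600),interpolation=cv2.INTER_CUBIC))
```

```text
3.1 [ 0.46880959 -0.14569514  0.25248148] [ 1.80608607e-03 -3.14154205e+00 -7.11509871e-04] [0.20464163 0.32919921 0.17634061] 0.005929849756037263
308.5615650092191 258.03153170733526 190.05800354921263 [[-6.38211241e-04  9.69607791e-01  2.44663696e-01  6.57532243e-02]
 [ 9.99999795e-01  6.30242606e-04  1.10858168e-04 -3.16143474e-04]
 [-4.67085418e-05  2.44663716e-01 -9.69607995e-01 -1.61707483e-01]
 [ 0.00000000e+00  0.00000000e+00  0.00000000e+00  1.00000000e+00]] ['pixels', 'fx', 'fy', 'cx', 'cy', 'tool_from_camera', 's']
```

View pics/w.png

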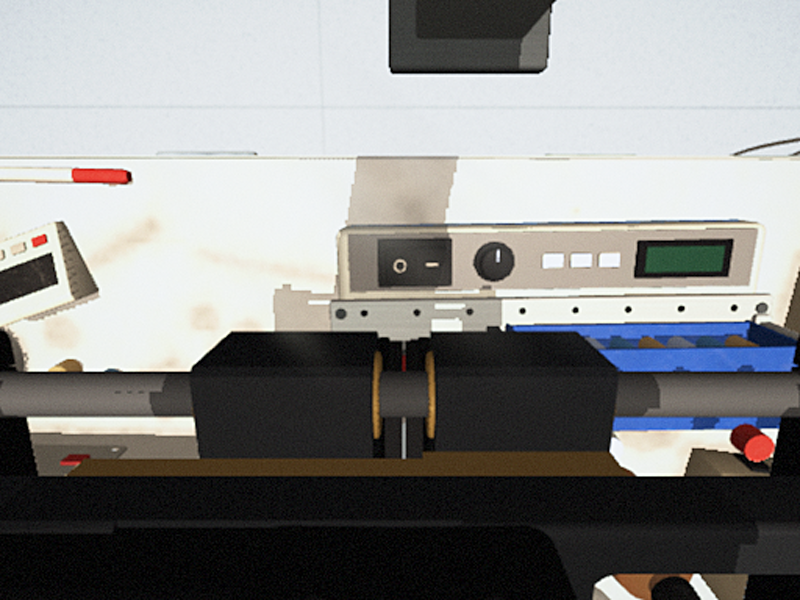

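The wrist view shows the rocker's bezel at x 378–452, y 239–288, with the ring near (400, 266) and the knob at (495, 262). The gripper body hides the pad.

```bash
cat >> h.py <<'E'
def wr(w,u,v,z):
    T=w['tool_from_camera'];s=w['s'];Rt=R.from_rotvec(s['tool_rot']).as_matrix()
    d=Rt@T[:3,:3]@np.array([(u-w['cx'])/w['fx'],-(v-w['cy'])/w['fy'],-1.]);o=s['position']+Rt@T[:3,3]
    return (o+d*(z-o[2])/d[2]).round(4)
E
python3 - <<'E'
from h import *
w=np.load('w.npy',allow_pickle=True).item(); k=1.5625
for n,u,v,z in[('ring',400,266,.052),('bezL',378,264,.044),('bezR',452,264,.044),('bezT',415,239,.044),('bezB',415,288,.044),('knob',495,260,.056),('FR',343,228,.04),('FL',757,222,.04)]: print(n,wr(w,u/k,v/k,z))
T=np.linalg.inv(w['tool_from_camera'])
for p in([0,0,0],[.0095,.015,0],[.0095,-.015,0],[.0095,.015,-.07]):
    c=T[:3,:3]@p+T[:3,3]; print(p,k*(w['cx']-w['fx']*c[0]/c[2]),k*(w['cy']+w['fy']*c[1]/c[2]))
E
```

```text
ring [ 0.4701 -0.1484  0.052 ]
bezL [ 0.47   -0.1655  0.044 ]
bezR [ 0.47   -0.1079  0.044 ]
bezT [ 0.4505 -0.1369  0.044 ]
bezB [ 0.4892 -0.1366  0.044 ]
knob [ 0.4647 -0.0769  0.056 ]
FR [ 0.4425 -0.1924  0.04  ]
FL [0.4378 0.1267 0.04  ]
[0, 0, 0] 404.15189326333956 364.4284714394665
[0.0095, 0.015, 0] 446.5504802634977 339.2831091410302
[0.0095, -0.015, 0] 361.7465010577286 339.3357305408422
[0.0095, 0.015, -0.07] 475.23748069772023 447.6697893335495
```

Run:
```python
from h import *
w=np.load('w.npy',allow_pickle=True).item()
s=ctrl.get_image('side')
a=cv2.resize(w['pixels'][205:300,205:310],(420,380),interpolation=cv2.INTER_CUBIC)
p=ctrl.get_state()['position']; 
Rm=R.from_rotvec(s['rotation']).as_matrix(); c=Rm.T@(p-s['xyz']); u,v=s['cx']-s['fx']*c[0]/c[2],s['cy']+s['fy']*c[1]/c[2]; print(u,v)
u0,v0=int(u)-47,int(v)-60
b=cv2.resize(s['pixels'][v0:v0+95,u0:u0+95],(380,380),interpolation=cv2.INTER_CUBIC)
cv2.imwrite('pics/c2.png',np.hstack([a,b])[:,:,::-1])
```

```text
265.5912002646221 166.78528152263846
```

View pics/c2.png

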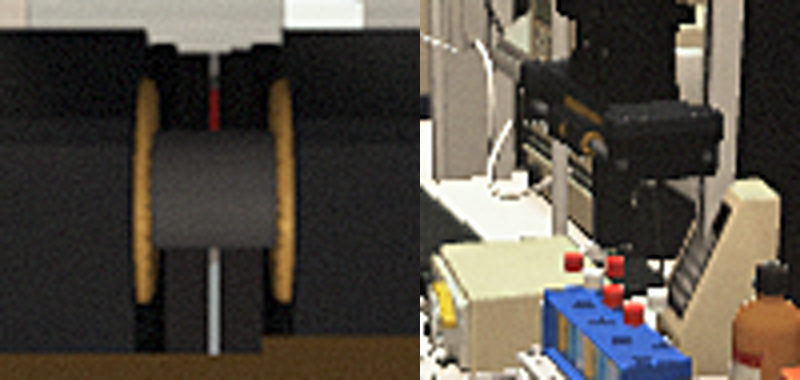

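The crop shows the shut fingertips as a narrow pair at x 150–280 in its left half, about 18 mm wide. Their far edge is where the TCP projects, and the gripper body is well behind it. Next I descend over the rocker.

>>> jog_arm --moves '[0,-0.02,0.15,0,0,0,-1,0,-0.02,0.3,0,0,0,-1,0,-0.02,0.45,0,0,0,-1,0,-0.02,0.57,0,0,0,-1,0,-0.02,0.62,0,0,0,-1,0,-0.02,0.62,0,0,0,-1,0,-0.02,0.62,0,0,0,-1,0,-0.02,0.62,0,0,0,-1]'

```text
time: 4.2
position: [0.4698, -0.1531, 0.0679]
tool_rot: [0.001, 3.139, 0.001]
ft_force: [0.3, -0.3, -0.3]
grip_width: 0.002
grip_force: 0.0
```

>>> jog_arm --moves '[0,0,0.02,0,0,0,-1,0,0,0.03,0,0,0,-1,0,0,0.04,0,0,0,-1,0,0,0.045,0,0,0,-1,0,0,0.05,0,0,0,-1,0,0,0.055,0,0,0,-1,0,0,0.06,0,0,0,-1,0,0,0.06,0,0,0,-1]'

```text
time: 5.2
position: [0.469, -0.1535, 0.0507]
tool_rot: [0.002, 3.142, 0.002]
ft_force: [-7.3, 0.1, 22.9]
grip_width: 0.009
grip_force: 11.4
```

>>> jog_arm --moves '[0,0,-0.1,0,0,0,-1,0,0,-0.3,0,0,0,-1,-0.08,0.02,-0.33,0,0,0,-1,-0.2,0.045,-0.33,0,0,0,-1,-0.255,0.045,-0.33,0,0,0,-1,-0.255,0.045,-0.33,0,0,0,-1,-0.255,0.045,-0.33,0,0,0,-1,-0.255,0.045,-0.33,0,0,0,-1]'

```text
time: 6.2
position: [0.5442, -0.1397, 0.1475]
tool_rot: [-0.003, -3.141, -0.002]
ft_force: [0.4, -0.5, 0.0]
grip_width: 0.004
grip_force: 0.0
```

Run:
```python
from h import *
s=ctrl.get_state(); w=ctrl.get_image('wrist'); w['s']=s; np.save('w2',w,allow_pickle=True); sd=ctrl.get_image('side'); print(s['position'],s['ft_force'])
a=cv2.resize(w['pixels'][110:290,150:370],(489,400),interpolation=cv2.INTER_CUBIC)
b=cv2.resize(sd['pixels'][150:250,240:315],(300,400),interpolation=cv2.INTER_CUBIC)
cv2.imwrite('pics/c3.png',np.hstack([a,b])[:,:,::-1])
```

```text
[ 0.54421875 -0.13970735  0.14745144] [ 0.41144446 -0.51208867  0.02866252]
```

View pics/c3.png

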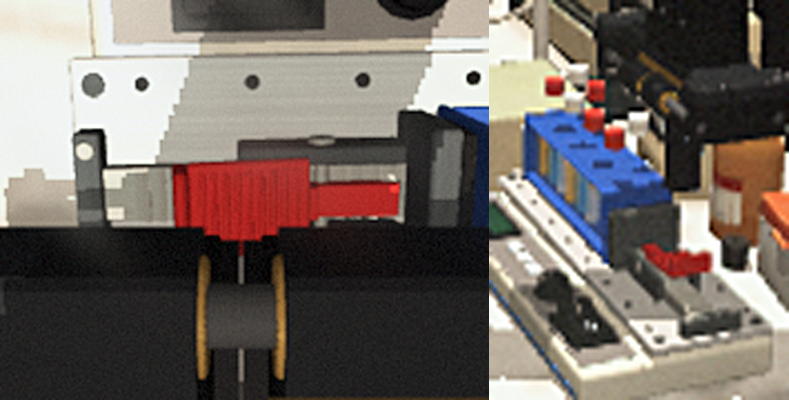

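The rocker's other half now appears raised, so it is off. The pad is right below the tips, with its rim at crop x 172–190 and its right end at 312.

Run:
```python
from h import *
w=np.load('w2.npy',allow_pickle=True).item();k=489/220
for n,u,v,z in[('rimOut',174,168,.099),('rimIn',190,168,.099),('padFrontR',310,160,.087),('padFrontmid',250,164,.087),('levF',397,180,.09),('stopFront',85,132,.068)]: print(n,wr(w,149.5+u/k,109.5+v/k,z))
```

```text
rimOut [ 0.5278 -0.1611  0.099 ]
rimIn [ 0.5278 -0.1561  0.099 ]
padFrontR [ 0.528  -0.1171  0.087 ]
padFrontmid [ 0.5294 -0.137   0.087 ]
levF [ 0.5342 -0.0886  0.09  ]
stopFront [ 0.5219 -0.1956  0.068 ]
```

>>> jog_arm --moves '[0,-0.007,0.1,0,0,0,-1,0,-0.007,0.17,0,0,0,-1,0,-0.007,0.19,0,0,0,-1,0,-0.007,0.195,0,0,0,-1,0,-0.007,0.2,0,0,0,-1,0,-0.007,0.205,0,0,0,-1,0,-0.007,0.21,0,0,0,-1,0,-0.007,0.21,0,0,0,-1]'

```text
time: 7.3
position: [0.5458, -0.1425, 0.0852]
tool_rot: [0.002, 3.14, -0.001]
ft_force: [0.4, -1.7, 2.8]
grip_width: 0.001
grip_force: 1.6
```

>>> jog_arm --moves '[0,0,0.003,0,0,0,-1,0,0,0.006,0,0,0,-1,0,0,0.009,0,0,0,-1,0,0,0.01,0,0,0,-1,0,0,0.01,0,0,0,-1,0,0,0.01,0,0,0,-1,0,0,0.01,0,0,0,-1,0,0,0.01,0,0,0,-1]'

```text
time: 8.3
position: [0.5458, -0.1426, 0.0822]
tool_rot: [0.002, 3.14, -0.002]
ft_force: [0.6, -4.0, 6.3]
grip_width: 0.002
grip_force: 3.2
```

>>> jog_arm --moves '[0,0,0.003,0,0,0,-1,0,0,0.005,0,0,0,-1,0,-0.005,0.005,0,0,0,-1,0,-0.01,0.005,0,0,0,-1,0,-0.015,0.005,0,0,0,-1,0,-0.02,0.005,0,0,0,-1,0,-0.02,0.005,0,0,0,-1,0,-0.02,0.005,0,0,0,-1]'

```text
time: 9.3
position: [0.5459, -0.1457, 0.0808]
tool_rot: [-0.0, 3.141, 0.005]
ft_force: [0.1, 1.4, 9.3]
grip_width: 0.002
grip_force: 4.5
```

>>> jog_arm --moves '[0,-0.01,0.002,0,0,0,-1,0,-0.02,0.002,0,0,0,-1,0,-0.03,0.002,0,0,0,-1,0,-0.04,0.002,0,0,0,-1,0,-0.05,0.002,0,0,0,-1,0,-0.06,0.002,0,0,0,-1,0,-0.06,0.002,0,0,0,-1,0,-0.06,0.002,0,0,0,-1]'

```text
time: 10.3
position: [0.5462, -0.1642, 0.0807]
tool_rot: [0.0, 3.14, 0.004]
ft_force: [-0.3, 0.8, 11.4]
grip_width: 0.004
grip_force: 5.7
```

>>> jog_arm --moves '[0,-0.015,0,0,0,0,-1,0,-0.03,0,0,0,0,-1,0,-0.045,0,0,0,0,-1,0,-0.06,0,0,0,0,-1,0,-0.075,0,0,0,0,-1,0,-0.085,0,0,0,0,-1,0,-0.09,0,0,0,0,-1,0,-0.09,0,0,0,0,-1]'

```text
time: 11.3
position: [0.5466, -0.1911, 0.0807]
tool_rot: [0.0, 3.139, 0.004]
ft_force: [-0.8, 1.7, 11.0]
grip_width: 0.007
grip_force: 5.5
```

>>> jog_arm --moves '[0,-0.005,0,0,0,0,-1,0,-0.01,0,0,0,0,-1,0,-0.015,0,0,0,0,-1,0,-0.02,0,0,0,0,-1,0,-0.025,0,0,0,0,-1,0,-0.025,0,0,0,0,-1,0,-0.025,0,0,0,0,-1,0,-0.025,0,0,0,0,-1]'

```text
time: 12.3
position: [0.5468, -0.1933, 0.0804]
tool_rot: [-0.005, 3.141, 0.016]
ft_force: [-1.2, 10.3, 14.0]
grip_width: 0.007
grip_force: 7.1
```

>>> jog_arm --moves '[0,0.01,0,0,0,0,-1,0,0.015,-0.01,0,0,0,-1,0,0.017,-0.04,0,0,0,-1,0,0.017,-0.1,0,0,0,-1,0,0.017,-0.2,0,0,0,-1,0,0.017,-0.35,0,0,0,-1,0,0.017,-0.4,0,0,0,-1,0,0.017,-0.4,0,0,0,-1]'

```text
time: 13.3
position: [0.5453, -0.1955, 0.2004]
tool_rot: [0.002, 3.14, 0.0]
ft_force: [-0.3, -0.3, -1.5]
grip_width: 0.009
grip_force: 0.0
```

Run:
```python
from h import *
s=ctrl.get_state(); w=ctrl.get_image('wrist'); w['s']=s; np.save('w3',w,allow_pickle=True); sd=ctrl.get_image('side'); print(s['position'],s['ft_force'])
a=cv2.resize(w['pixels'][110:290,150:370],(489,400),interpolation=cv2.INTER_CUBIC)
b=cv2.resize(sd['pixels'][150:250,240:315],(300,400),interpolation=cv2.INTER_CUBIC)
cv2.imwrite('pics/c4.png',np.hstack([a,b])[:,:,::-1])
```

```text
[ 0.54528684 -0.19551617  0.2004222 ] [-0.25620157 -0.2509862  -1.45099718]
```

View pics/c4.png

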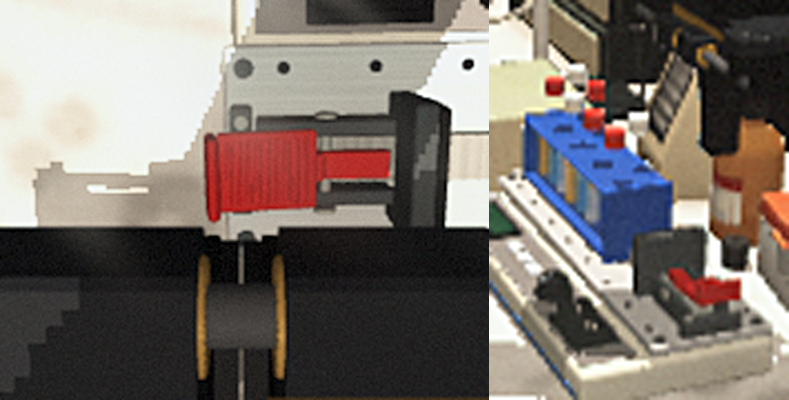

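The jaw is back, with its pad now over the end stop at crop x 205–318, and the rack stands unmoved in the side view. I'll check the travel numerically.

Run:
```python
from h import *
w=np.load('w3.npy',allow_pickle=True).item();k=489/220
for n,u,v,z in[('rimOut',206,140,.099),('padFrontR',315,130,.087),('levF',391,150,.09)]: print(n,wr(w,149.5+u/k,109.5+v/k,z))
```

```text
rimOut [ 0.5304 -0.2096  0.099 ]
padFrontR [ 0.5286 -0.1658  0.087 ]
levF [ 0.5364 -0.1352  0.09  ]
```

```bash
python3 -c "
from bench import ctrl
print(ctrl.close_job())"
```

```text
the job is handed in; nothing more can be done
None
```

I switched the shaker off at its rocker, pushed the jaw back about 48 mm to the end stop and let the release spring up. In the last camera check the rack stood where it was; I handed the job in, but no verdict came back.

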